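# Swing the filter carousel to its pointer and lock it

### The job

Take the steel locking pin from its stand, put it into the hole in the rim of the filter carousel's disc, and with the pin swing the disc round to the steel pointer bar, going the shorter way round. Feel about near the pointer, pressing and pushing only gently (well under 25 N on the pin), until the pin drops into the hidden latch hole and its head sits down on the disc; then let go, leaving it upright and the other things on the bench undisturbed.

Things in the scene. Friction and masses are not known exactly. Their poses are not given: they have to be found in the camera images.
- pin: the loose steel locking pin: a round shank 9 mm across and 27 mm long (blunt end, the last 1 mm bevelled to 7.8 mm), then a plain round grip head 18 mm across and 40 mm tall above it. Origin at the tip of the shank, z up towards the head: the head runs from 27 to 67 mm above the origin. 60 g. It starts upright in its stand
- pin_tip (a point): centre of the pin's lower end, the same point as the pin's origin. Dragged a long way in the disc hole the pin may slowly lean in the grip (the hole allows 0.2 rad); let go and it stands up again
- stand: fixed grey block, 60 x 60 x 34 mm, with one 12 mm hole in which the pin waits upright, its head (40 mm) standing on top. Origin: centre of the underside, z up
- carousel: fixed white square plinth of the filter carousel, 200 x 200 mm, its floor 30 mm above the table. Origin: centre of the underside, on the vertical spindle axis; z up. The floor is smooth and level but for the hidden latch hole
- disc_top (a point): centre of the top face of the carousel's disc, on the spindle axis, 44 mm above the table. The disc is a flat twelve-sided aluminium plate, 180 mm across flats, 10 mm thick, underside 34 mm above the table; it turns endlessly either way with a steady drag (about 0.08 N m). On it are six small filters (2.5 mm proud) and a low hub 34 mm across, 10 mm high
- disc_hole (a point): centre of the upper mouth of the only through hole in the disc, 70 mm from the spindle axis, 11 mm across with a thin dark rim; it turns with the disc. A pin put in here stands with its tip on the plinth floor (30 mm above the table), head 13 mm clear of the disc, and turns the disc when pushed sideways
- station: fixed steel pointer bar, 24 mm wide, 30 mm high, sticking 47 mm out from under the disc with a pointed end, on either the plinth's +y or its -y side; the other side has none. Origin: on the table, on the bar's centre line, 70 mm from the spindle axis. The line from the spindle axis through this origin is the pointer line; the bar's x axis runs level across it
- search (a point): point on the pointer line at floor height (30 mm), 70 mm from the spindle axis, under the disc. The unseen latch hole (11 mm along the circle, 15 mm radially) has its centre anywhere within 14 mm of here to either side, at right angles to the pointer line: find it by feel. Over it the pin drops 13 mm, until its head rests on the disc (tip 17 mm above the table)
- dish: bystander: glass petri dish, 90 mm across, 16 mm high; leave it alone
- spatula: bystander: steel spatula about 180 mm long lying flat; leave it alone
- jar: bystander: small specimen jar, 60 mm across, 75 mm high; leave it alone
- slidebox: bystander: grey slide box, 100 x 80 x 34 mm; leave it alone
- reagent: bystander: amber bottle, 64 mm across, 140 mm high; leave it alone
Not all that is in view belongs to the job. Leave any yellow look-alike of the station alone.

How it is judged:
By the outcome, as a careful person would: the job done as asked, in the order asked, and still so for the second after the job is handed in, with the robot touching nothing.
It also fails if it takes over 72 s, if anything falls off the work surface, if the arm or the gripper's body presses on something with over 40 N, if the wrist force passes 120 N, or if a joint passes its speed limit or range.

### The arm

A 7-joint arm with a two-finger parallel gripper is mounted at the origin on the work surface. World frame = base frame: x ahead of the robot, y to its left, z up, the work surface at z = 0. Lengths are in m, angles in rad, forces in N, time in s.
With the tool pointing down it reaches from about 0.4 to 0.9 m from the base axis. Payload 5.5 kg.
Tool frame: the origin (TCP) lies on the centre line of the jaws, within the pads' length; the fingertips stand 8 mm ahead of it and the grasp point (between the pads) lies 11 mm behind it; z points along the fingers, y is the line along which they close (so a half turn about z gives the same grasp; the last joint's range is limited). The gripper opens to 85 mm and grips with 20 to 120 N. Pads are 22 mm wide; open, the fingers measure 114 mm over their backs; the gripper's body (76 mm by 85 mm) begins 54 mm behind the grasp point. The pads swing forward as they close: fully open they stand 13 mm farther back than shut.
Start: joints at [1.586, 0.501, -0.427, 1.55, 0.221, 1.138, -0.21], TCP at [0.159, -0.63, 0.239] pointing down, gripper open.
Joint ranges: [-2.88, 2.88], [-0.31, 2.03], [-1.54, 1.56], [0.2, 2.42], [-1.41, 4.55], [0.19, 2.02], [-2.57, 2.57]. Speed limits (rad/s): [2.57, 2.57, 3.14, 3.14, 3.14, 3.14, 3.14].

### API

Orientations are given as a rotation vector (axis times angle).
In Python, from plant import arm, eoat, solver, telemetry, read_camera, finish_job, finder gives the robot as it stands. Calls block until the motion is done:
- arm.movep(position, orientation): joint-space move of the TCP to a pose.
- arm.move_linear(position, rot=None, v=0.15): straight line of the TCP; rot=None keeps the orientation; v is the mean speed in m/s.
- arm.move_joints(angles): joint-space move.
- eoat.command_gripper(opening): opening from 0.0 (shut) to 1.0 (fully open); the grip force is fixed at half the most; returns when the fingers have stopped.
- arm.sleep(seconds).
- solver.solve_ik(position, orientation): joint angles nearest the present ones, or None.
- telemetry.state(): the state.
- read_camera(name): name is "scene" or "top"; returns a dict with "pixels" (400x640x3 uint8, red, green, blue), "depth" (400x640 float32, m along the optical axis (not along the pixel's ray), 0 where there is no reading), "camera_matrix" (3x3 intrinsics, pixels), "k1" (the pictures are not rectified: a ray, as slopes to the right and down, at radius r is drawn at 1 + k1 r^2 times it, then the intrinsics apply), "pose" (4x4, takes a point from camera to world coordinates). Camera axes: x right, y down, z forward; pixel columns grow to the right and rows downward; lengths in m; the calibration is good to about 2 mm. A picture is of the moment at which its call begins.
A pose or a line that the arm cannot do raises arm.Unreachable and nothing moves.
- finish_job(): hands the job in; it is judged then, once.
Trained networks look in the newest picture that a camera, given by its name, has taken for a name from the list of things; names that differ only in an ending like _2 or _b are one class to them, and where a whole thing is asked for, a point or a joint stands for the part that bears it (a point fixed in the world has none). Each returns a list of dicts, best first, with "conf" (0 to 1); they miss things now and then, are a little off and sometimes report something else, mostly with a low value. They report only what shows in the picture. A call takes as long as a camera call. They do not tell look-alikes from the thing itself.
- finder.boxes_of(camera, query): "rect" ([centre column, centre row, width, height] as shares, 0 to 1, of the picture: columns of its width, rows of its height, round what is visible of it).
- finder.masks_of(camera, query): "region" (400x640 bool, what is visible of it) and "rect" ([centre column, centre row, width, height] as shares, 0 to 1, of the picture: columns of its width, rows of its height, round what is visible of it).
- finder.landmark_of(camera, query): "position" ([column, row] as shares, 0 to 1, of the picture: columns of its width, rows of its height: a listed point, or the origin of a listed thing).
The state is a dict: "time": time; "qpos": joint angles; "dq": joint speeds; "effort": joint torques, N m; "eef_pos": TCP position; "tcp_rot": TCP orientation; "force": force on the tool from outside, world axes, zero at the start; "moment": the same for the moment, N m; "opening": opening from 0.0 (shut) to 1.0 (fully open); "finger_force": force on a finger pad.
Only numpy, scipy, OpenCV 4.12 (cv2) and the standard library are available. Lean on these libraries where they do the work, as an engineer would, in place of code of your own. Each camera call takes 0.05 s, during which the arm holds its last target. There are 200 camera calls.

## Working session

There is one attempt and no reset: what is moved stays moved. The work goes in short steps, each a Python script; the robot and the scene stay as the last script left them, time stands still between calls to the robot, and variables do not carry over. Pictures are saved under pics/ and viewed, at most 10 in all, crops included, and the job is handed in when it is done.

```bash
mkdir -p pics; ls
cat > h.py <<'E'
import numpy as np, cv2
from plant import arm, eoat, solver, telemetry, read_camera, finish_job, finder
def ray(c,uv):
    K=c["camera_matrix"]; k=c["k1"]
    d=np.array([(uv[0]-K[0,2])/K[0,0],(uv[1]-K[1,2])/K[1,1]]); s=d.copy()
    for _ in range(20): s=d/(1+k*(s@s))
    T=c["pose"]; v=T[:3,:3]@np.array([s[0],s[1],1.]); return T[:3,3],v
def at_z(c,uv,z):
    o,v=ray(c,uv); return o+v*(z-o[2])/v[2]
def at_d(c,uv):
    o,v=ray(c,uv); u,w=int(round(uv[0])),int(round(uv[1]))
    p=c["depth"][max(w-1,0):w+2,max(u-1,0):u+2]; p=p[p>0]
    return o+v*np.median(p) if len(p) else o*np.nan
def tri(c1,a,c2,b):
    o,v=ray(c1,a);p,w=ray(c2,b)
    t=np.linalg.lstsq(np.c_[v,-w],p-o,rcond=None)[0]
    x,y=o+v*t[0],p+w*t[1]; return (x+y)/2,np.linalg.norm(x-y)
E
cat > a.py <<'E'
from h import *
np.set_printoptions(precision=4,suppress=True)
C={}
for n in("scene","top"):
    C[n]=c=read_camera(n); cv2.imwrite(f"pics/{n}0.png",c["pixels"][...,::-1])
    print(n,c["camera_matrix"][0,0],c["k1"],c["pose"][:3])
    for q in("pin","stand","carousel","disc_top","disc_hole","station","search","pin_tip","dish","spatula","jar","slidebox","reagent"):
        for l in finder.landmark_of(n,q)[:3]:
            uv=np.array(l["position"])*[640,400]; print(q,round(l["conf"],2),uv,at_d(c,uv))
s=telemetry.state();print(s["time"],s["eef_pos"],s["tcp_rot"],s["force"],s["opening"])
E
python3 a.py
```

```text
pics
scene 426.20732898984585 0.017472143733820646 [[ 0.6545  0.4556 -0.6034  1.1402]
 [ 0.7558 -0.3736  0.5377 -0.5436]
 [ 0.0196 -0.808  -0.5889  0.6812]]
pin 0.68 [198.016 266.32 ] [ 0.4951 -0.3087  0.0351]
stand 0.67 [205.184 270.6  ] [ 0.5135 -0.3025  0.0328]
carousel 0.77 [350.272 217.8  ] [0.5912 0.042  0.0464]
disc_top 0.73 [347.392 206.88 ] [0.5582 0.0639 0.0494]
disc_hole 0.61 [327.168 195.32 ] [0.4858 0.0617 0.0453]
station 0.94 [244.672 225.8  ] [ 0.4406 -0.1594  0.0317]
station 0.82 [299.776 175.8  ] [0.3483 0.0814 0.0279]
station 0.72 [334.272 232.6  ] [ 0.5959 -0.0135  0.0333]
search 0.92 [298.176 167.32 ] [0.3137 0.1031 0.0307]
search 0.75 [376.576 152.92 ] [0.3832 0.3606 0.0164]
search 0.63 [246.016 221.72 ] [ 0.4303 -0.1489  0.0322]
pin_tip 0.51 [200.32 270.4 ] [ 0.5096 -0.311   0.0359]
dish 0.66 [374.4 152. ] [0.3787 0.3551 0.0197]
spatula 0.9 [156.672 284.   ] [ 0.4645 -0.3898  0.0126]
jar 0.63 [292.416 319.32 ] [ 0.7282 -0.2395  0.0321]
slidebox 0.78 [430.4  172.52] [0.567  0.3904 0.0225]
reagent 0.88 [459.904 199.8  ] [0.6986 0.345  0.0201]
reagent 0.43 [198.912
[... 440 characters left out ...]
.3544 0.0156]
station 0.76 [294.08 280.8 ] [0.3197 0.1014 0.0276]
station 0.68 [389.696 239.2  ] [ 0.424  -0.1418  0.0122]
station 0.58 [329.792 186.8  ] [0.5547 0.0116 0.0451]
search 0.89 [392.384 242.92 ] [ 0.4129 -0.1454  0.0304]
search 0.61 [294.016 277.2  ] [0.3287 0.1027 0.0112]
search 0.54 [329.6 187.4] [0.5532 0.0121 0.0448]
dish 0.94 [195.584 257.6  ] [0.378  0.3525 0.0167]
spatula 0.84 [483.776 224.8  ] [ 0.4598 -0.3835  0.0184]
jar 0.65 [417.92 134.32] [ 0.6839 -0.212   0.0744]
slidebox 0.98 [171.392 194.8  ] [0.5372 0.4181 0.0334]
reagent 0.83 [194.496 139.4  ] [0.6681 0.3505 0.0856]
1.4 [ 0.1595 -0.6301  0.2393] [3.1175 0.3883 0.0001] [-0.5085  0.7117  0.9087] 1.0041626494933094
```

Run:
```python
import cv2
a=cv2.imread("pics/top0.png")[90:310,150:510];cv2.imwrite("pics/topc.png",cv2.resize(a,None,fx=2.2,fy=2.2,interpolation=cv2.INTER_CUBIC))
a=cv2.imread("pics/scene0.png")[120:350,130:480];cv2.imwrite("pics/scenec.png",cv2.resize(a,None,fx=2.2,fy=2.2,interpolation=cv2.INTER_CUBIC))
```

```text
(no output)
```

View pics/topc.png

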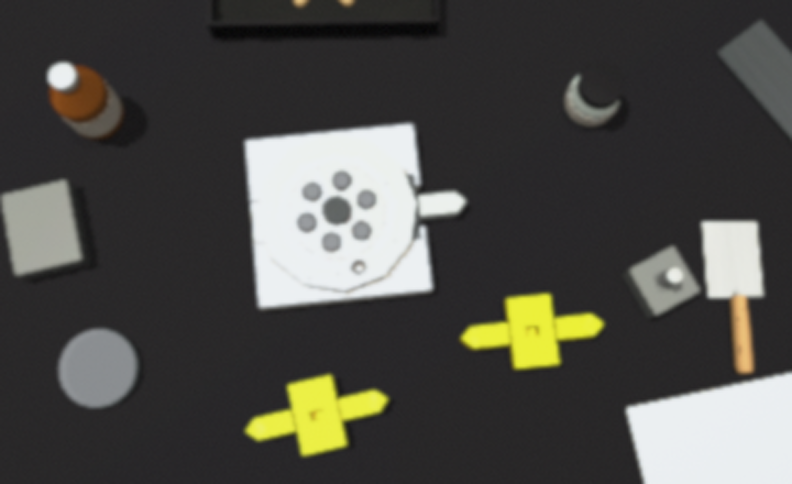

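View pics/scenec.png

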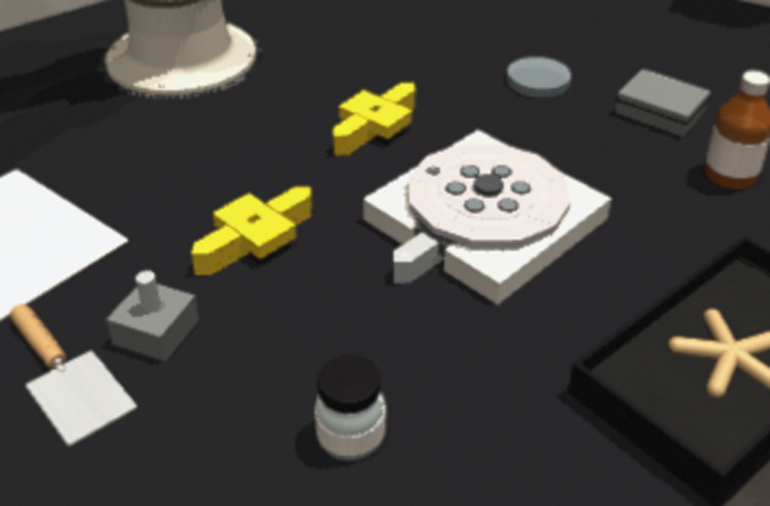

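The top crop shows the pin head at about (457,215) full-frame, the disc hole at about (313,211), the hub at (303,185), and the steel bar on the −y side with its tip near (362,182). The yellow pieces are decoys. Next I'll refine these to subpixel in both views.

```bash
cat > b.py <<'E'
from h import *
np.set_printoptions(precision=4,suppress=True)
T=read_camera("top");S=read_camera("scene")
def cen(c,uv,r,dark):
    g=c["pixels"].mean(2); u,v=np.round(uv).astype(int); w=g[v-r:v+r+1,u-r:u+r+1]
    b=np.percentile(w,70 if dark else 40); k=np.clip((b-w) if dark else (w-b),0,None); k[k<0.3*k.max()]=0
    n,lab,st,ce=cv2.connectedComponentsWithStats((k>0).astype(np.uint8)); i=1+np.argmin([np.hypot(*(x-r)) for x in ce[1:]])
    k=k*(lab==i); y,x=np.mgrid[-r:r+1,-r:r+1]
    return np.array([u+(k*x).sum()/k.sum(),v+(k*y).sum()/k.sum()])
P={}
for n,a,b,r,d,z in(("hub",(303.2,185.5),(352.3,203.6),8,1,.054),("hole",(313.2,210.9),(326.8,197.3),5,1,.044),("head",(456.8,215.5),(196.4,245.5),5,0,.074)):
    a2=cen(T,a,r,d);b2=cen(S,b,r if n!="head" else 4,d); x,e=tri(T,a2,S,b2); print(n,a2,b2,x,e,at_z(T,a2,z),at_z(S,b2,z))
# plinth floor outline in top: white mask
g=T["pixels"].astype(int); m=((g.min(2)>140)).astype(np.uint8); m[:, :255]=0;m[:,368:]=0;m[:140]=0;m[235:]=0
cs=max(cv2.findContours(m,0,1)[0],key=cv2.contourArea)[:,0]
W=np.array([at_z(T,p,.03)[:2] for p in cs])
np.save("W.npy",W)
print(cv2.minAreaRect(W[(W[:,1]>-.02)].astype(np.float32)), W[np.argsort(W[:,1])[:6]])
big=lambda c,x0,y0,w,h,k:cv2.resize(c["pixels"][y0:y0+h,x0:x0+w,::-1],None,fx=k,fy=k,interpolation=cv2.INTER_CUBIC)
cv2.imwrite("pics/z.png",np.vstack([np.hstack([big(T,255,140,115,95,3.4),big(S,290,170,115,95,3.4)]),np.hstack([big(T,430,190,57,40,6.8),big(S,170,230,57,40,6.8)])])[:600])
E
python3 b.py
```

```text
hub [302.7854 185.3414] [351.5437 203.5049] [0.5569 0.0798 0.0516] 0.0008440514976794286 [0.5567 0.08   0.054 ] [0.559 0.077 0.054]
hole [312.13   210.4285] [326.5151 197.3131] [0.4928 0.0552 0.0461] 0.0030369963214929257 [0.494  0.0565 0.044 ] [0.4899 0.0558 0.044 ]
head [456.5267 214.4385] [195.609  245.5658] [ 0.478  -0.2978  0.0752] 0.0013729376257517187 [ 0.4785 -0.2976  0.074 ] [ 0.4761 -0.2979  0.074 ]
((0.5581109523773193, 0.0807998850941658), (0.2031967043876648, 0.2026546597480774), 5.817943096160889) [[ 0.5731 -0.0695]
 [ 0.5758 -0.067 ]
 [ 0.5705 -0.0669]
 [ 0.5678 -0.0669]
 [ 0.5784 -0.0645]
 [ 0.5652 -0.0642]]Traceback (most recent call last):
  File "b.py", line 20, in <module>
    cv2.imwrite("pics/z.png",np.vstack([np.hstack([big(T,255,140,115,95,3.4),big(S,290,170,115,95,3.4)]),np.hstack([big(T,430,190,57,40,6.8),big(S,170,230,57,40,6.8)])])[:600])
                             ~~~~~~~~~^^^^^^^^^^^^^^^^^^^^^^^^^^^^^^^^^^^^^^^^^^^^^^^^^^^^^^^^^^^^^^^^^^^^^^^^^^^^^^^^^^^^^^^^^^^^^^^^^^^^^^^^^^^^^^^^^^^^^^^^^^^^^^^^^^^
    return _nx.concatenate(arrs, 0, dtype=dtype, casting=casting)
           ~~~~~~~~~~~~~~~^^^^^^^^^^^^^^^^^^^^^^^^^^^^^^^^^^^^^^^
ValueError: all the input array dimensions except for the concatenation axis must match exactly, but along dimension 1, the array at index 0 has size 782 and the array at index 1 has size 776
```

```bash
cat >> h.py <<'E'
from scipy.spatial.transform import Rotation as Ro
C0=np.array([.558,.0797]); PA=np.radians(-84.2)
def rv(phi):
    c,s=np.cos(phi),np.sin(phi)
    return Ro.from_matrix(np.array([[-s,c,0],[c,s,0],[0,0,-1]]).T).as_rotvec()
def st(): 
    s=telemetry.state(); return s["time"],np.array(s["eef_pos"]),np.array(s["force"]),s["opening"],np.array(s["qpos"])
np.set_printoptions(precision=4,suppress=True)
E
sed -i 's/rv(phi):/rv(phi):  # tool down, closing line at heading phi/' h.py
python3 - <<'E'
from h import *
print(rv(0.1),Ro.from_rotvec(rv(.1)).as_matrix())
for k in (1,-1):
  for a in np.radians([-161,-140,-120,-100,-84,-70]):
    p=C0+.07*np.array([np.cos(a),np.sin(a)])
    q=solver.solve_ik([*p,.076],rv(a+k*np.pi/2)); print(k,np.degrees(a),q is not None and np.array(q))
for d in range(-180,180,30):
    q=solver.solve_ik([.478,-.2978,.053],rv(np.radians(d))); print(d,q is not None and np.array(q))
E
```

```text
[2.1076 2.3297 0.    ] [[-0.0998  0.995   0.    ]
 [ 0.995   0.0998 -0.    ]
 [-0.      0.     -1.    ]]
1 -161.0 [ 0.5621  0.6272 -0.9153  2.0432  0.6948  0.8135 -2.0083]
1 -140.0 [ 0.6036  0.6449 -0.9171  2.0183  0.7037  0.8293 -1.5961]
1 -119.99999999999999 [ 0.5445  0.6189 -0.8009  1.9779  0.6163  0.8047 -1.1344]
1 -100.0 [ 0.5309  0.6425 -0.7746  1.9234  0.607   0.8253 -0.7485]
1 -84.0 [ 0.5562  0.693  -0.8248  1.874   0.6598  0.8717 -0.4964]
1 -70.0 [ 0.5627  0.7344 -0.8603  1.8312  0.6988  0.9104 -0.2759]
-1 -161.0 [ 0.7844  0.9213 -1.3048  2.038   1.0452  1.0936  0.8695]
-1 -140.0 [ 0.8208  0.9383 -1.3052  2.0131  1.0527  1.1103  1.288 ]
-1 -119.99999999999999 [ 0.8355  0.9661 -1.3058  1.9705  1.0648  1.1377  1.6797]
-1 -100.0 [ 0.8294  0.9993 -1.3065  1.9154  1.0791  1.1707  2.0608]
-1 -84.0 [-0.6699  0.6834  0.8075  1.9158 -0.6648  0.8325 -2.5402]
-1 -70.0 [-0.5797  0.6583  0.6809  1.871  -0.5594  0.812  -2.3955]
-180 [-0.1553  0.7771  0.9032  1.9301 -0.8191  0.8538 -1.949 ]
-150 [ 0.7015  0.5787 -0.2438  1.9011  0.2099  0.6863 -2.2852]
-120 [ 0.7844  0.593  -0.3504  1.8982  0.3017  0.7018 -1.8375]
-90 [ 0.8873  0.619  -0.4849  1.8946  0.418   0.7291 -1.4087]
-60 [ 0.9506  0.6405 -0.5695  1.8925  0.4917  0.7511 -0.944 ]
-30 [ 1.002   0.6616 -0.6397  1.8908  0.5532  0.7726 -0.4688]
0 [ 1.0463  0.683  -0.7017  1.8893  0.6078  0.7944  0.0125]
30 [ 1.1017  0.7147 -0.7814  1.8876  0.6784  0.8265  0.4825]
60 [ 1.1549  0.7517 -0.8612  1.886   0.7495  0.8639  0.9536]
90 [ 1.1935  0.7835 -0.9216  1.8849  0.8037  0.8961  1.4383]
120 [ 1.3863  1.0815 -1.3082  1.8798  1.1534  1.2013  1.746 ]
150 [-0.3574  1.156   1.3479  1.9351 -1.2421  1.2318 -2.1914]
```

Run:
```python
from h import *
ph=np.radians(-71); h=[.478,-.2978]
arm.movep([*h,.14],rv(ph)); print(st()[:4])
eoat.command_gripper(.6); arm.move_linear([*h,.053],v=.12); print(st()[:4])
eoat.command_gripper(0.0); print(st()[:4])
arm.move_linear([*h,.13],v=.15); print(st()[:4])
p=C0+.07*np.array([np.cos(np.radians(-161)),np.sin(np.radians(-161))]); print(p)
arm.movep([*p,.13],rv(ph)); arm.move_linear([*p,.100],v=.1); print(st()[:4])
T=read_camera("top");S=read_camera("scene")
big=lambda c,x0,y0:cv2.resize(c["pixels"][y0:y0+70,x0:x0+60,::-1],None,fx=6.5,fy=6.5,interpolation=cv2.INTER_CUBIC)
cv2.imwrite("pics/p1.png",np.hstack([big(T,285,170),big(S,295,150)]))
```

```text
(3.2167, array([ 0.4774, -0.2996,  0.1401]), array([ 0.2043, -0.7012,  0.5282]), 0.9994731337764535)
(4.525, array([ 0.4786, -0.2979,  0.0535]), array([-0.2691, -0.3746,  0.2059]), 0.6012191060071547)
(4.9333, array([ 0.4785, -0.2982,  0.0539]), array([-0.5862, -0.2056,  5.3135]), 0.1892935357483084)
(5.6, array([ 0.4773, -0.2978,  0.1294]), array([ 0.2094,  0.922 , -1.037 ]), 0.1896837772356223)
[0.4918 0.0569]
(7.3833, array([0.4915, 0.0565, 0.0995]), array([ 0.3306,  0.519 , -0.6639]), 0.189755674885419)
```

View pics/p1.png

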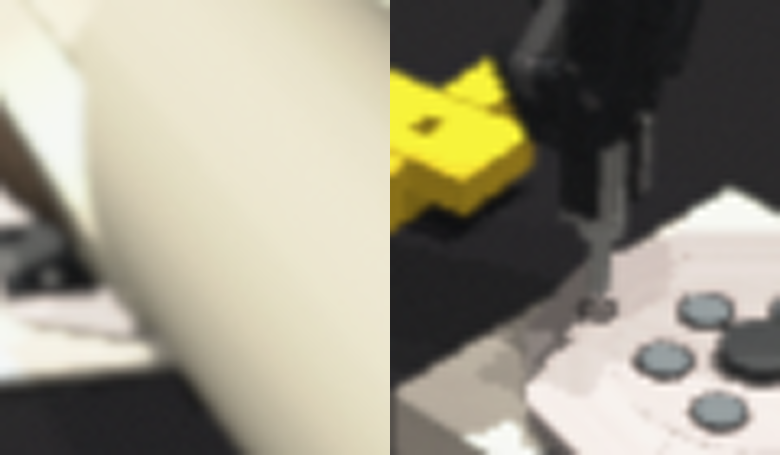

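The scene crop shows the pin held upright in the grip, with its tip right over the hole (crop about (598,305)). Next is the force-guided insertion.

```bash
cat >> h.py <<'E'
def down(p,z0,z1,lim=5,step=.001,v=.03):
    z=z0
    while z>z1:
        z=max(z-step,z1); arm.move_linear([*p,z],v=v); t,e,f,*_=st()
        if f[2]>lim: break
    return z,e,f,t
E
python3 - <<'E'
from h import *
p0=C0+.07*np.array([np.cos(np.radians(-161)),np.sin(np.radians(-161))])
arm.move_linear([*p0,.093],v=.06)
offs=[(0,0)]+[(r*np.cos(a),r*np.sin(a)) for r in(.0015,.003) for a in np.arange(0,6.28,np.pi/3 if r<.002 else np.pi/5)]
for o in offs:
    p=p0+o; arm.move_linear([*p,.0925],v=.06)
    r=down(p,.0925,.085,lim=4.5,step=.0015); print(np.array(o),*r)
    if r[0]<=.085 and r[1][2]<.087:
        print("IN"); break
    if r[3]>24: break
E
```

```text
[0 0] 0.085 [0.4918 0.0569 0.0849] [ 1.9329 -0.5817 -1.6074] 9.25
IN
```

```bash
cat >> h.py <<'E'
def arc(a): return C0+.07*np.array([np.cos(a),np.sin(a)])
E
python3 - <<'E'
from h import *
a=np.radians(-161); z,e,f,t=down(arc(a),.085,.072,lim=4,step=.001); print(z,e,f,t)
zf=z; z+=.002
for d in range(-154,-97,7):
    a=np.radians(d); arm.move_linear([*arc(a),z],rv(a+np.pi/2),v=.06); t,e,f,*_=st(); print(d,t,e-[*arc(a),z],f)
    if np.abs(f).max()>12: break
S=read_camera("scene")
cv2.imwrite("pics/p2.png",cv2.resize(S["pixels"][120:280,230:430,::-1],None,fx=3.5,fy=3.5,interpolation=cv2.INTER_CUBIC))
E
```

```text
0.076 [0.4921 0.0571 0.0768] [-1.3887 -1.2408  9.9653] 11.5
-154 11.8 [-0.0004 -0.     -0.0002] [ 0.1768 -0.2234 -1.1914]
-147 12.0917 [-0.0004  0.0001 -0.0003] [-0.2152  0.0789 -0.8043]
-140 12.3833 [-0.0003  0.0002 -0.0001] [-0.968   0.1217 -0.6076]
-133 12.675 [-0.0003  0.0002 -0.0001] [ 0.0109 -0.0483 -1.3145]
-126 12.9667 [-0.0003  0.0002 -0.0001] [-0.773   0.7264 -0.4964]
-119 13.2583 [-0.0003  0.0002 -0.0001] [ 1.2179  1.1942 -1.8433]
-112 13.55 [-0.0003  0.0002 -0.    ] [ 1.109  -0.2235 -1.099 ]
-105 13.8417 [-0.0003  0.0002 -0.0001] [ 0.1103 -0.2124 -0.3434]
-98 14.1333 [-0.0003  0.0002 -0.0001] [ 0.8695  0.7169 -1.0605]
```

View pics/p2.png

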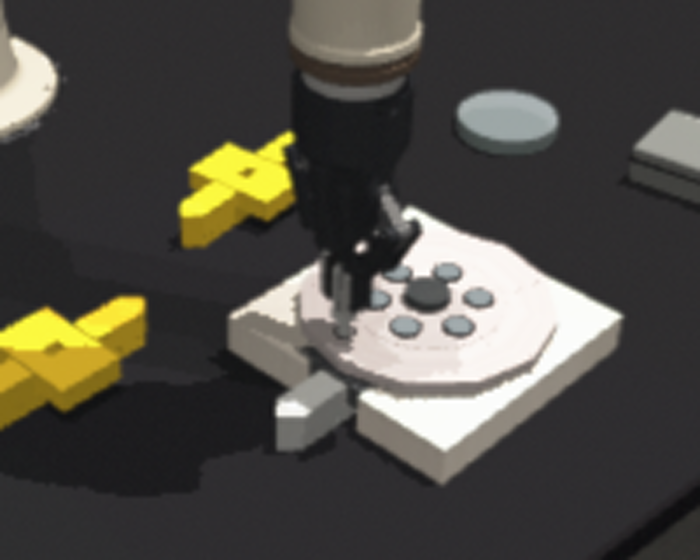

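Run:
```python
from h import *
for d in np.arange(-98,-69.5,1.0):
    a=np.radians(d); arm.move_linear([*arc(a),.0778],rv(a+np.pi/2),v=.05)
    arm.move_linear([*arc(a),.0763],v=.02); arm.sleep(.05); t,e,f,*_=st(); print(round(d,1),round(t,2),e[2],f)
    if f[2]<2.5 and e[2]<.0767:
        r=down(arc(a),.0763,.074,lim=5,step=.0008); print("cand",r)
        if r[1][2]<.0748: print("IN");break
    if np.hypot(*f[:2])>14 or f[2]>20 or t>50: print("stop");break
```

```text
-98.0 14.73 0.07684907949103456 [-2.1385  0.3114  4.6947]
-97.0 15.28 0.07682961901088158 [-2.4795  0.5691  6.052 ]
-96.0 15.83 0.0768210603434357 [-2.0182  2.8949  6.1428]
-95.0 16.38 0.07682320406330041 [-2.2922  2.6001  6.7507]
-94.0 16.93 0.07682374410343226 [-2.5745  1.9767  5.8611]
-93.0 17.48 0.07682331282507918 [-3.1503  1.7925  5.1222]
-92.0 18.03 0.07684196359441416 [-2.0915  1.7942  6.9966]
-91.0 18.58 0.07680012379332689 [-2.3238  2.4262  6.2863]
-90.0 19.13 0.0767568397528124 [-1.5906  2.4113  5.4084]
-89.0 19.68 0.07671926196887469 [-2.2482  2.026   5.5271]
-88.0 20.23 0.07662695465813076 [-1.2783  1.853   5.0007]
-87.0 20.78 0.07641814874822911 [-1.2704  2.3188  4.0195]
-86.0 21.33 0.0761124310362017 [ 0.1258  2.9804 -1.5747]
cand (0.074, array([0.5631, 0.0099, 0.0741]), array([0.2456, 3.1567, 0.0828]), 22.0833)
IN
```

Run:
```python
from h import *
p=arc(np.radians(-85.6))
r=down(p,.074,.0655,lim=7,step=.0015); print(r)
if r[0]<=.0655:
    r=down(p,.0655,.0628,lim=4,step=.0004); print(r)
S=read_camera("scene")
cv2.imwrite("pics/p3.png",cv2.resize(S["pixels"][140:260,250:400,::-1],None,fx=4.5,fy=4.5,interpolation=cv2.INTER_CUBIC))
```

```text
(0.0655, array([0.5634, 0.0099, 0.0655]), array([-0.0615,  2.3148, -0.26  ]), 23.5833)
(0.06350000000000001, array([0.5638, 0.01  , 0.0639]), array([-0.8085,  2.7909,  4.5673]), 24.8333)
```

View pics/p3.png

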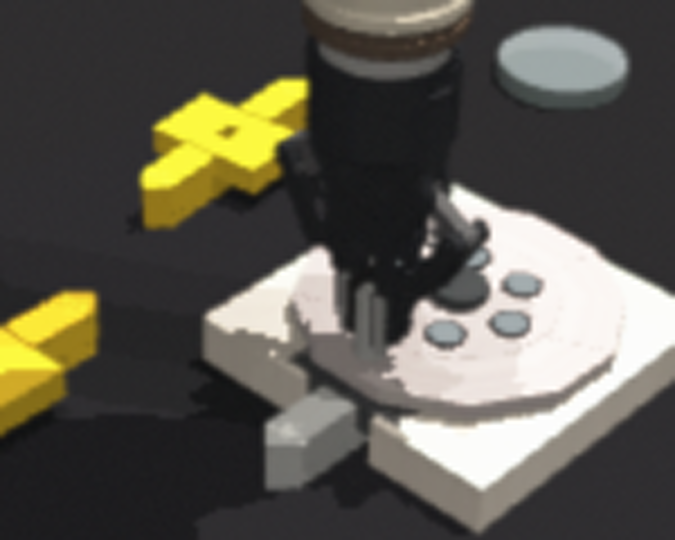

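The head has bottomed after the 13 mm drop (TCP z 0.0768 → 0.0639), and the picture shows the gripper low over the disc at the pointer. I'll release and check.

Run:
```python
from h import *
eoat.command_gripper(.5); t,e,f,o,q=st(); print(t,e,f,o)
arm.move_linear([e[0],e[1],.16],v=.1)
arm.movep([.42,-.42,.30],rv(np.radians(0))); arm.sleep(.3); print(st()[:4])
T=read_camera("top");S=read_camera("scene")
big=lambda c,x0,y0:cv2.resize(c["pixels"][y0:y0+110,x0:x0+110,::-1],None,fx=3.6,fy=3.6,interpolation=cv2.INTER_CUBIC)
cv2.imwrite("pics/p4.png",np.hstack([big(T,265,135),big(S,285,150)]))
```

```text
25.2583 [0.5633 0.0092 0.0632] [ 0.339  -0.3245 -0.1614] 0.5015986274455132
(28.4, array([ 0.4205, -0.4194,  0.2999]), array([-1.149 ,  0.6963,  0.8047]), 0.5009129284431814)
```

View pics/p4.png

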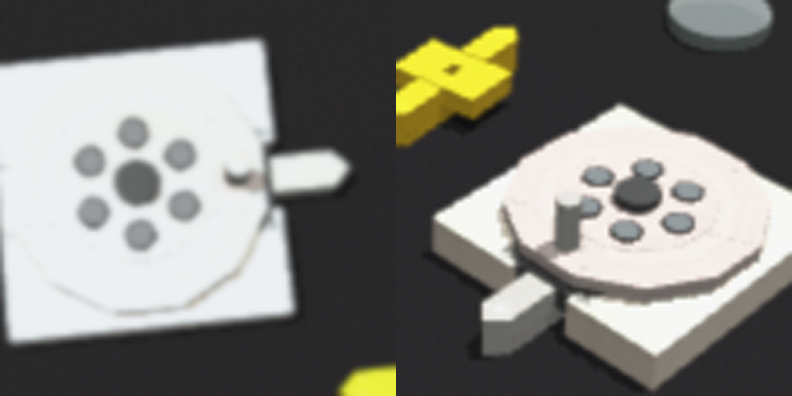

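The pin stands upright with its head flat on the disc, next to the pointer (scene crop about (568,220)), and the gripper is well clear.

```bash
python3 -c "
from h import *
print(finish_job())"
```

```text
the job is handed in; nothing more can be done
None
```

The pin is latched upright at the pointer with its head seated on the disc; I swung it the shorter way round, force readings stayed at or below about 10 N, and the job was handed in at about 28 s with nothing else disturbed.

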